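# Snap the light cover onto the open cassette bay

### The arm

A 7-joint arm with a two-finger parallel gripper is mounted at the origin on a cart in front of the work surface, level with it; the furniture and walls round the work are solid. World frame = base frame: x ahead of the robot, y to its left, z up, the work surface at z = 0. Lengths are in m, angles in rad, forces in N, time in s.
With the tool pointing down it reaches from about 0.375 to 0.925 m from the base axis. Payload 3.1 kg.
Tool frame: the origin (TCP) lies between the finger pads; the fingertips stand 11 mm ahead of it and the grasp point (between the pads) lies 8 mm behind it; z points along the fingers, y is the line along which they close (so a half turn about z gives the same grasp; the last joint's range is limited). The gripper opens to 85 mm and grips with 20 to 120 N. Pads are 22 mm wide; open, the fingers measure 114 mm over their backs; the gripper's body (76 mm by 85 mm) begins 54 mm behind the grasp point. The pads swing forward as they close: fully open they stand 13 mm farther back than shut.
Start: joints at [-1.397, 0.383, 0.044, 1.598, -0.018, 1.161, -0.05], TCP at [0.174, 0.626, 0.242] pointing down, gripper open.
Joint ranges: [-2.61, 2.61], [-0.41, 2.15], [-1.48, 1.57], [0, 2.5], [-1.57, 4.71], [0.05, 1.97], [-2.85, 2.85]. Speed limits (rad/s): [2.79, 2.79, 3.14, 3.14, 3.14, 3.14, 3.14].

### API

Orientations are given as a unit quaternion [x, y, z, w].
In Python, from workcell import r gives the robot as it stands. Calls block until the motion is done:
- r.move_ptp(position, orientation): joint-space move of the TCP to a pose.
- r.line_to(position, feed=0.15, frame=None, until_force=None): straight line of the TCP; frame=None keeps the orientation; feed is the mean speed in m/s. With until_force (N) it stops when the force on the tool has changed by that much, and returns True; else False.
- r.goto_joints(angles): joint-space move.
- r.command_gripper(opening, effort=None): opening from 0.0 (shut) to 1.0 (fully open); effort is the grip in N (None keeps the last); returns when the fingers have stopped.
- r.wait(seconds).
- r.inverse_kinematics(position, orientation): joint angles nearest the present ones, or None.
- r.read_state(): the state.
- r.get_image(name): name is "scene" or "top" or "wrist"; returns a dict with "color" (420x560x3 uint8, red, green, blue), "intrinsics" (3x3 intrinsics, pixels), "k1" (the pictures are not rectified: a ray, as slopes to the right and down, at radius r is drawn at 1 + k1 r^2 times it, then the intrinsics apply), "eye" and "orientation" of the camera in the world. Camera axes: x right, y up, looking along -z (the intrinsics and any distortion apply to the point x, -y, -z); pixel columns grow to the right and rows downward; lengths in m; the calibration is good to about 2 mm. A picture is of the moment at which its call begins. There is no depth.
A pose or a line that the arm cannot do raises r.MotionError and nothing moves.
- r.sign_off(): hands the job in; it is judged then, once.
Trained networks look in a picture, given as the dict that the camera call returned (one of the last four; its "shot" number tells which), for a name from the list of things; names that differ only in an ending like _2 or _b are one class to them, and where a whole thing is asked for, a point or a joint stands for the part that bears it (a point fixed in the world has none). Each returns a list of dicts, best first, with "confidence" (0 to 1); they miss things now and then, are a little off and sometimes report something else, mostly with a low value. They report only what shows in the picture. A call takes as long as a camera call. They do not tell look-alikes from the thing itself.
- r.recognise(thing, picture): "point" ([x, y, z] in m, in world coordinates, good to about 4 mm: the middle of the surface that is visible of it).
- r.regions_of(thing, picture): "pixels" (420x560 bool, what is visible of it).
- r.mark_of(thing, picture): "point" ([x, y, z] in m, in world coordinates, good to about 4 mm: a listed point, or the origin of a listed thing).
The state is a dict: "time_s": time; "joint_pos": joint angles; "qd": joint speeds; "effort": joint torques, N m; "ee_pos": TCP position; "tcp_rot": TCP orientation; "wrist_force": force on the tool from outside, world axes, zero at the start; "torque": the same for the moment, N m; "finger_gap": opening from 0.0 (shut) to 1.0 (fully open); "grasp_force": force on a finger pad.
Only numpy, scipy, OpenCV 4.12 (cv2) and the standard library are available. Lean on these libraries where they do the work, as an engineer would, in place of code of your own. Each camera call takes 0.05 s, during which the arm holds its last target. There are 200 camera calls.

### The job

A two-bay dock for test cassettes stands on the bench: one bay is already closed by its white cover, the other still lies open with a test cassette in it. Pick up the loose cover, set it over the cassette in the open bay and press it straight down until it snaps past the clips and sits fully home on the bay floor, leaving the cassette in its place, the closed bay alone and the other things on the bench where they are. Keep pressing down on the cover with a steady, moderate push (about 10 N) and finish like that, still pressing: do not let go or lift off.

Things in the scene. Friction and masses are not known exactly. Their poses are not given: they have to be found in the camera images.
- cover: The loose cover, open side down on the bench: an opaque white plastic cap, body 87 (x) x 50 (y) x 12 mm high, walls 3 mm, about 50 to 90 g. A round bead across each end (4.5 mm proud, 6 mm thick, 3 mm above the lower edge) makes it 96 mm long. Symmetric: a half turn about z changes nothing. Origin: centre of its lower edge; x along its length, z up.
- cover_grip (a point): Point inside the loose cover's grip rib, on its axis 24 mm above the lower edge. The rib stands across the middle of the cover's top: 12 mm thick (cover x), 36 mm long (y), 24 mm tall, its top 36 mm above the lower edge. Pinch it from above across its thickness.
- fitted_cover: The cover that already closes one of the two bays (which one differs from start to start), of the same shape as the loose one, 96 x 50 x 36 mm with its rib. Origin: centre of its lower edge, on the seat point of its bay. Leave it alone.
- cassette: A flat white plastic test cassette, 70 x 20 x 5 mm, long axis x, lying loose between low rails (4 mm high) on the floor of the bay that is open. Origin: centre of its underside. The cover is 8 mm deep inside and goes over cassette and rails without touching.
- dock: Aluminium two-bay dock, 140 (x) x 136 (y) mm, fixed to the bench, its place and angle vary. Its origin is on the bench under its centre. At each end of each bay, 50 mm from the bay's centre, stands a bent sprung steel clip reaching 20 mm above the bay floor; its hump, 44.5 mm from the centre and 8 mm above the floor, catches the cover's bead; above it a lead-in flares to 51 mm.
- bay_a (a point): Seat point of the bay on the dock's +y side: centre of its flat floor, 12 mm above the bench; the origin of a cover that is fully home lies here. x along the bay (the cover's long axis, either way round), z up. The bay is 58 mm wide (cover: 4 mm play each side) between walls 10 mm high.
- bay_b (a point): Seat point of the bay on the dock's -y side, 66 mm from bay_a, exactly like it. In both, a cover pressed down level meets the clips with its lower edge about 11 to 13 mm above the floor; resistance grows to about 8 to 15 N, drops suddenly when the beads pass the humps (edge about 5 mm above the floor), then it goes freely to the floor and is caught.
- timer: Bystander: a small white bench timer, 62 x 66 x 17 mm. Origin: centre of its underside. Leave it where it is.
- tape_roll: Bystander: a roll of tan tape lying flat, 96 mm across, 25 mm high. Origin: centre of its underside. Leave it where it is.
- ball_pen: Bystander: a ball pen lying flat, 145 mm long, about 10 mm thick. Origin: centre of its underside. Leave it where it is.
There are look-alikes about, which are no part of the job. Leave any green or yellow look-alike of the cover alone.

How it is judged:
By the outcome, as a careful person would: the job done as asked, in the order asked, and still so for the second after the job is handed in, while the arm keeps its last pose, push and grip.
It also fails if it takes over 42 s, if anything falls off the work surface, if the arm or the gripper's body presses on something with over 40 N, if the wrist force passes 120 N, or if a joint passes its speed limit or range.

## Working session

There is one attempt and no reset: what is moved stays moved. The work goes in short steps, each a Python script; the robot and the scene stay as the last script left them, time stands still between calls to the robot, and variables do not carry over. Pictures are saved under pics/ and viewed, at most 10 in all, crops included, and the job is handed in when it is done.

```bash
mkdir -p pics; cat > h.py <<'E'
from workcell import r
import numpy as np, cv2
from scipy.spatial.transform import Rotation as R
def rays(p,uv):
    K=np.array(p["intrinsics"]);uv=np.atleast_2d(np.asarray(uv,float))
    d=np.c_[(uv[:,0]-K[0,2])/K[0,0],(uv[:,1]-K[1,2])/K[1,1]];s=d.copy()
    for _ in range(20): s=d/(1+p["k1"]*(s**2).sum(1))[:,None]
    v=np.c_[s[:,0],-s[:,1],-np.ones(len(s))]
    return R.from_quat(p["orientation"]).apply(v)
def at_z(p,uv,z):
    v=rays(p,uv);e=np.array(p["eye"]);return e+v*((z-e[2])/v[:,2])[:,None]
def proj(p,X):
    K=np.array(p["intrinsics"]);c=R.from_quat(p["orientation"]).inv().apply(np.atleast_2d(X)-np.array(p["eye"]))
    s=np.c_[c[:,0],-c[:,1]]/-c[:,2:];s=s*(1+p["k1"]*(s**2).sum(1))[:,None]
    return s*[K[0,0],K[1,1]]+[K[0,2],K[1,2]]
def save(p,n,box=None,f=1):
    c=p["color"][:,:,::-1]
    if box: c=c[box[1]:box[3],box[0]:box[2]]
    cv2.imwrite("pics/"+n,cv2.resize(c,None,fx=f,fy=f,interpolation=cv2.INTER_CUBIC))
E
python3 - <<'E'
from h import *
np.set_printoptions(precision=3,suppress=True)
ps={n:r.get_image(n) for n in("top","scene")}
save(ps["top"],"top.png",f=1.4);save(ps["scene"],"scene.png",f=1.4)
for n,p in ps.items():
    print(n,np.array(p["eye"]),p["k1"])
    for t in("cover","cover_grip","fitted_cover","cassette","dock","bay_a","bay_b","timer","tape_roll","ball_pen"):
        for d in r.mark_of(t,p)[:4]: print(t,np.array(d["point"]),round(d["confidence"],2),proj(p,d["point"])[0])
print(r.read_state()["time_s"],r.read_state()["tcp_rot"],r.read_state()["ee_pos"])
E
```

```text
top [0.384 0.185 0.895] -0.011584102224006078
cover [ 0.502  0.215 -0.002] 0.77 [271.609 222.068]
cover [ 0.469  0.347 -0.004] 0.7 [211.573 235.548]
cover_grip [0.501 0.215 0.024] 0.75 [271.014 220.688]
cover_grip [0.466 0.348 0.023] 0.7 [208.553 235.882]
cover_grip [0.363 0.257 0.024] 0.64 [249.564 285.778]
fitted_cover [ 0.509 -0.018  0.011] 0.96 [377.764 220.049]
cassette [ 0.512 -0.084  0.01 ] 0.82 [407.994 219.183]
dock [ 0.508 -0.051 -0.003] 0.56 [391.605 221.878]
bay_a [ 0.514 -0.089  0.011] 0.83 [410.273 218.406]
bay_a [ 0.511 -0.017  0.012] 0.6 [377.678 219.07 ]
bay_b [ 0.514 -0.089  0.011] 0.83 [410.273 218.406]
bay_b [ 0.511 -0.017  0.012] 0.6 [377.678 219.07 ]
timer [0.526 0.461 0.004] 0.58 [161.02  208.682]
ball_pen [ 0.381  0.102 -0.002] 0.69 [322.044 278.568]
scene [-0.393  0.705  0.512] -0.15246689814391892
cover [ 0.365  0.259 -0.001] 0.91 [293.111 266.409]
cover [0.501 0.218 0.005] 0.84 [280.509 234.484]
cover [ 0.465  0.345 -0.005] 0.8 [238.038 255.882]
cover_grip [0.5   0.213 0.022] 0.85 [282.744 227.868]
cover_grip [0.361 0.261 0.026] 0.65 [293.665 256.085]
fitted_cover [ 0.508 -0.02   0.007] 0.63 [358.134 215.626]
cassette [ 0.515 -0.084  0.014] 0.41 [375.704 208.413]
bay_a [ 0.511 -0.086  0.014] 0.85 [377.094 208.997]
bay_b [ 0.511 -0.086  0.014] 0.85 [377.094 208.997]
timer [ 0.53   0.459 -0.001] 0.96 [180.629 251.871]
tape_roll [ 0.697  0.345 -0.   ] 0.71 [203.612 215.481]
tape_roll [ 0.516 -0.084  0.011] 0.46 [375.251 209.202]
ball_pen [0.381 0.099 0.   ] 0.73 [349.282 247.347]
1.1 [0.135 0.991 0.    0.   ] [0.174 0.626 0.242]
```

View pics/top.png

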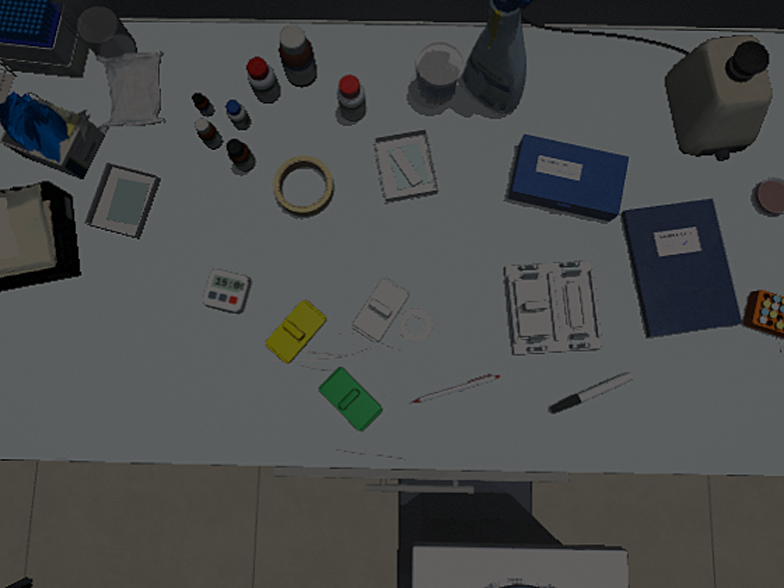

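View pics/scene.png

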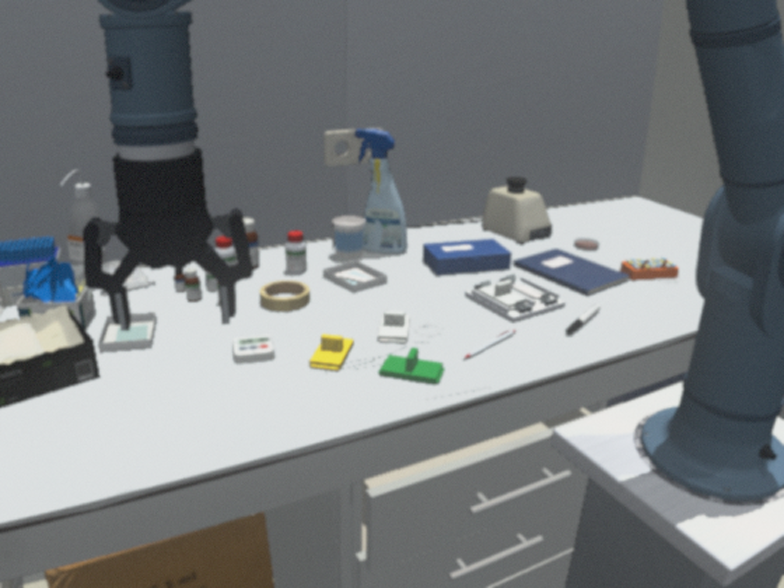

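Candidates for the cover, in native top-image pixels: white at (272,221) with grip mark at about (0.501, 0.215), yellow at (211,236), green at (250,285), and the white fitted cover in the dock at (378,220). The dock is at (393,219) and its open bay, with the cassette, is the -y one at (409,219). I choose the white one at (272,221). Next I check it close up with the wrist camera.

```bash
cat >> h.py <<'E'
np.set_printoptions(precision=4,suppress=True)
def down(yaw):  # tool pointing down, closing line (tool y) at world angle yaw
    f=(yaw+np.pi/2)/2; return [np.cos(f),np.sin(f),0,0]
E
python3 - <<'E'
from h import *
p=r.get_image("wrist");s=r.read_state()
Rt=R.from_quat(s["tcp_rot"]);print("cam in tool",Rt.inv().apply(np.array(p["eye"])-s["ee_pos"]),(Rt.inv()*R.from_quat(p["orientation"])).as_matrix())
t=r.get_image("top")
for d in r.regions_of("cover",t): 
    c=np.argwhere(d["pixels"])[:,::-1]; w=at_z(t,c,0.012)[:,:2]
    print(d["confidence"],cv2.minAreaRect((w*1000).astype(np.float32)),t["color"][d["pixels"]].mean(0))
r.move_ptp([0.48,0.20,0.28],down(np.radians(60)))
p=r.get_image("wrist");save(p,"w1.png",f=1.2)
print(r.read_state()["time_s"],p["eye"])
for t in("cover","cover_grip"):
    for d in r.mark_of(t,p): print(t,np.array(d["point"]),d["confidence"],proj(p,d["point"]))
E
```

```text
cam in tool [ 0.0833  0.0003 -0.1298] [[ 0.0004  0.9464  0.323 ]
 [ 1.     -0.0002 -0.0005]
 [-0.0004  0.323  -0.9464]]
0.91 ((502.0230712890625, 215.05294799804688), (53.362754821777344, 96.62521362304688), 59.59784698486328) [92.1196 90.93   90.3025]
0.66 ((364.44659423828125, 258.1629943847656), (94.98491668701172, 51.24662399291992), 45.680484771728516) [29.0159 78.8338 42.9076]
0.56 ((466.1986999511719, 346.32086181640625), (51.581668853759766, 94.76251220703125), 51.53789520263672) [93.8353 90.7959 14.859 ]
3.2 [0.4073 0.2436 0.4097]
cover [0.5038 0.2174 0.0019] 0.96 [[296.7922 174.7945]]
cover [0.3657 0.2601 0.0014] 0.74 [[271.5871  54.0414]]
cover [0.4685 0.348  0.0002] 0.57 [[378.6612  96.098 ]]
cover_grip [0.5023 0.2178 0.0238] 0.92 [[297.517  177.7615]]
cover_grip [0.4627 0.3515 0.0198] 0.82 [[384.5462  89.802 ]]
cover_grip [0.3606 0.2635 0.0218] 0.6 [[271.635   45.5398]]
```

View pics/w1.png

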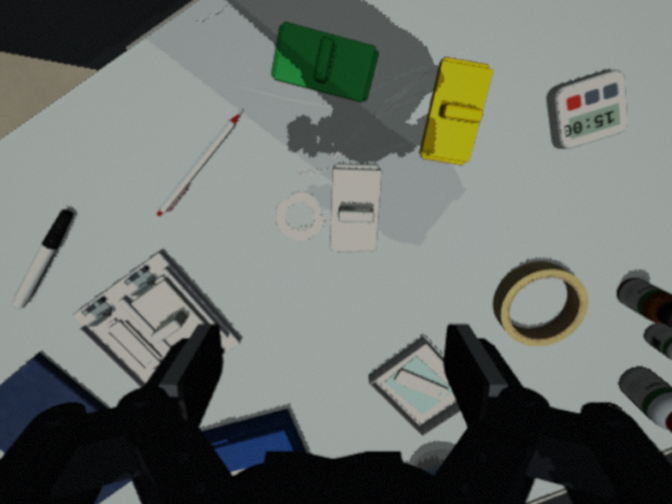

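The chosen one is the plain white cover at (356,208) in this picture (1.2x scale). Its rib runs across the middle, its long axis is vertical here, which is about 150° in world, and it stands free of the others. Next I look from close above with the tool aligned, and get the dock's angle from the same step.

```bash
python3 - <<'E'
from h import *
t=r.get_image("top")
for n,z in(("fitted_cover",.024),("cassette",.017),("dock",.016)):
  for d in r.regions_of(n,t):
    w=at_z(t,np.argwhere(d["pixels"])[:,::-1],z)[:,:2]
    print(n,d["confidence"],cv2.minAreaRect((w*1000).astype(np.float32)))
for y in(-30,150):
    for pos in([.502,.216,.14],[.512,-.086,.1]):
        q=r.inverse_kinematics(pos,down(np.radians(y if pos[1]>0 else y+30)));print(y,pos,q)
        q=r.inverse_kinematics(pos,down(np.radians(y if pos[1]>0 else y+30+5)));
y=-30 if False else 150
qs={y:r.inverse_kinematics([.502,.216,.14],down(np.radians(y))) for y in(-30,150)}
y=min((k for k in qs if qs[k] is not None),key=lambda k:abs(qs[k][6]))
r.command_gripper(0.5,40)
r.move_ptp([.502,.216,.14],down(np.radians(y)))
p=r.get_image("wrist");save(p,"w2.png",f=1.2)
print(y,r.read_state()["time_s"])
for n in("cover","cover_grip"):
    for d in r.mark_of(n,p)[:2]: print(n,np.array(d["point"]),d["confidence"],proj(p,d["point"]))
for d in r.regions_of("cover",p)[:2]:
    w=at_z(p,np.argwhere(d["pixels"])[:,::-1],.010)[:,:2];print(cv2.minAreaRect((w*1000).astype(np.float32)))
E
```

```text
fitted_cover 0.86 ((509.010986328125, -18.048677444458008), (91.87705993652344, 54.22537612915039), 4.335657596588135)
cassette 0.6 ((515.180908203125, -85.23099517822266), (68.88330841064453, 20.77532196044922), 5.0415802001953125)
dock 0.62 ((510.6404724121094, -52.710716247558594), (143.9405975341797, 142.2516632080078), 6.589587211608887)
-30 [0.502, 0.216, 0.14] [-0.9505  0.3414  0.5487  1.9584 -0.2246  0.9013 -0.8106]
-30 [0.512, -0.086, 0.1] [-0.5447  0.402   0.7401  2.0514 -0.3689  0.8208  0.4119]
150 [0.502, 0.216, 0.14] [-0.732   0.3138  0.2895  1.9485 -0.1132  0.8947  2.2332]
150 [0.512, -0.086, 0.1] [ 1.0838  0.7024 -1.243   1.9813  0.7811  1.0526  2.6173]
-30 5.325
cover [ 0.5032  0.217  -0.0023] 0.84 [[277.7398 194.6719]]
cover [0.4687 0.3491 0.002 ] 0.69 [[152.5223  74.4681]]
cover_grip [0.5013 0.2159 0.0253] 0.97 [[276.4016 206.9946]]
cover_grip [0.365  0.2634 0.0193] 0.96 [[107.5042 234.8979]]
((366.42645263671875, 262.321044921875), (96.65421295166016, 59.452178955078125), 46.91044235229492)
((468.1938171386719, 345.8504638671875), (49.65321350097656, 93.62226104736328), 51.31147384643555)
```

View pics/w2.png

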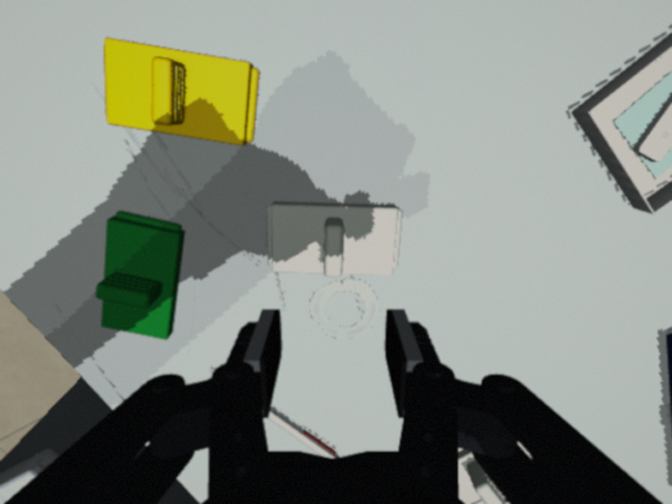

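The white cover sits centred at (334,240) in the 1.2x picture, clear of yellow and green, with its rib vertical between the fingers. I take a corner-based check of its centre and yaw, then grasp.

```bash
python3 - <<'E'
from h import *
p=r.get_image("wrist")
c=at_z(p,np.array([(272,208),(398,210),(394,275),(275,272)])/1.2,.012)[:,:2]
e=(c[1]+c[2]-c[0]-c[3])/2;w=(c[3]+c[2]-c[0]-c[1])/2
yaw=np.degrees(np.arctan2(e[1],e[0]));print("corners",c.mean(0),np.linalg.norm(e),np.linalg.norm(w),yaw)
m=np.array([.502,.2163]);m=(m+c.mean(0))/2 if np.linalg.norm(m-c.mean(0))<.006 else m
yaw=-30 if abs((yaw+120)%180-90)>4 else (yaw+90)%180-90
print(m,yaw)
o=down(np.radians(yaw))
r.move_ptp([*m,.07],o)
hit=r.line_to([*m,.027],feed=.06,until_force=6);print("hit",hit,r.read_state()["ee_pos"],r.read_state()["wrist_force"])
if not hit:
    r.command_gripper(0.0,60);s=r.read_state();print("gap",s["finger_gap"]*85,s["grasp_force"],s["wrist_force"],s["ee_pos"])
    r.line_to([*m,.15],feed=.1)
    s=r.read_state();print("gap",s["finger_gap"]*85,s["grasp_force"],s["wrist_force"],s["time_s"])
    p=r.get_image("wrist");save(p,"w3.png",f=1.2)
    for n in("cover","cover_grip"):
        for d in r.mark_of(n,p)[:1]: print(n,R.from_quat(s["tcp_rot"]).inv().apply(np.array(d["point"])-s["ee_pos"]),d["confidence"])
E
```

```text
corners [0.5032 0.2148] 0.08528083026936135 0.04721635771608784 -31.20738149353132
[0.5026 0.2156] -31.207381493531315
hit False [0.5028 0.2155 0.027 ] [-0.3989 -0.0656 -0.1062]
gap 10.282616521081579 61.81257247924805 [-0.7098  0.3694  3.4492] [0.5032 0.2158 0.0276]
gap 10.646565838337109 61.325111389160156 [ 0.1384  0.0237 -1.8483] 8.5417
cover [-0.0027 -0.0001  0.0279] 0.91
cover_grip [ 0.0977 -0.1011  0.1297] 0.82
```

```bash
ls pics
```

```text
scene.png
top.png
w1.png
w2.png
w3.png
```

```bash
python3 - <<'E'
from h import *
# look at dock: tool y along dock x (5 deg); tool +x direction then is at yaw+90
yaw=np.radians(5);o=down(yaw)
tx=R.from_quat(o).apply([1,0,0]);print("tool x",tx)
b=np.array([.514,-.086]);pos=b-tx[:2]*0.10
pos=[*(b-tx[:2]*.07),.16]
print(pos,r.inverse_kinematics(pos,o))
r.line_to([.503,.2156,.17])
r.move_ptp(pos,o)
p=r.get_image("wrist");save(p,"w4.png",f=1.4);s=r.read_state();print(s["time_s"],s["finger_gap"]*85,s["joint_pos"])
for n in("bay_a","bay_b","fitted_cover","cassette","dock"):
    for d in r.mark_of(n,p)[:3]: print(n,np.array(d["point"]),d["confidence"],proj(p,d["point"]))
for d in r.regions_of("cassette",p)[:2]:
    w=at_z(p,np.argwhere(d["pixels"])[:,::-1],.017)[:,:2];print(d["confidence"],cv2.minAreaRect((w*1000).astype(np.float32)))
E
```

```text
tool x [-0.0872  0.9962  0.    ]
[np.float64(0.520100901992336), np.float64(-0.1557336288664222), 0.16] [-0.3646  0.3247  0.6775  1.9572 -0.2497  0.943   0.5228]
10.4167 10.774701568446394 [-0.384   0.3296  0.6978  1.9578 -0.2605  0.9444  0.5317]
bay_a [ 0.5147 -0.0939  0.0172] 0.87 [[276.8165 124.973 ]]
bay_b [ 0.5147 -0.0939  0.0172] 0.87 [[276.8165 124.973 ]]
fitted_cover [ 0.5082 -0.0174  0.0138] 0.96 [[277.2436  19.0167]]
cassette [ 0.5193 -0.0834  0.0149] 0.59 [[283.614  112.0073]]
cassette [ 0.5195 -0.1535  0.1546] 0.52 [[275.1607 279.4116]]
dock [ 0.5114 -0.0498  0.0038] 0.87 [[277.6225  67.409 ]]
0.79 ((514.7638549804688, -84.98958587646484), (67.8556900024414, 19.41390037536621), 5.120182514190674)
```

View pics/w4.png

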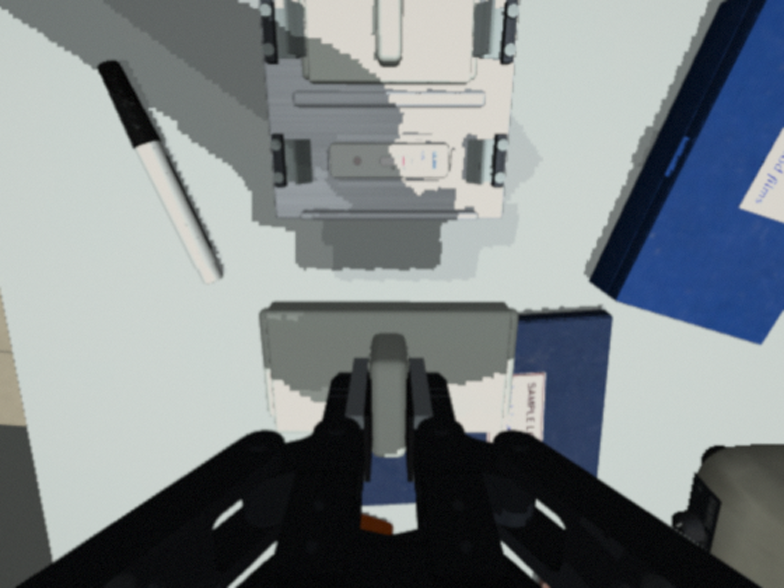

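View pics/w3.png

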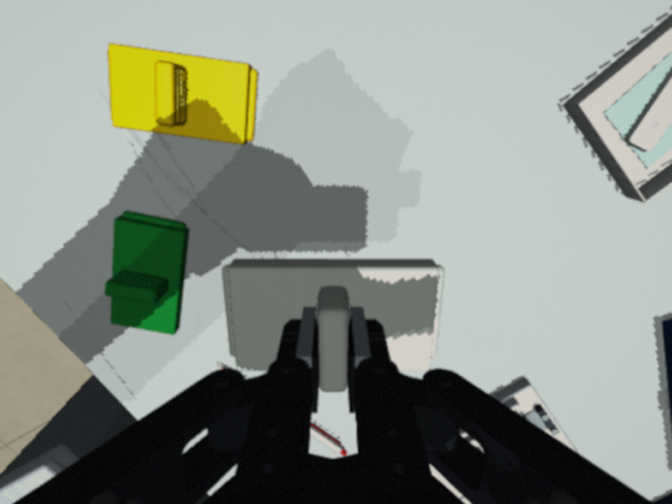

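The top picture shows the held cover level and square in the grip, with its top at (264-515, 305-430). The open bay is at (390,160), its clips at (282,160) and (500,160). I crop in for exact edges.

```bash
python3 - <<'E'
from h import *
p=r.get_image("wrist");save(p,"w5.png",box=(180,50,380,240),f=3.15)
np.save("p.npy",p,allow_pickle=True)
E
```

```text
(no output)
```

View pics/w5.png

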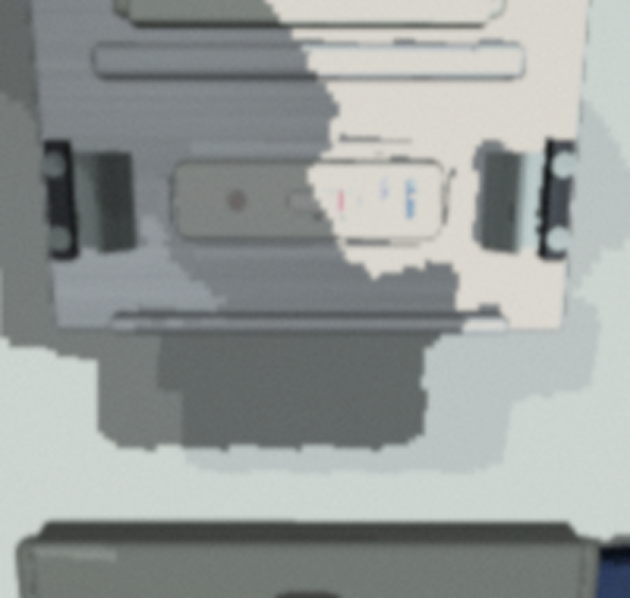

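```bash
python3 - <<'E'
from h import *
p=np.load("p.npy",allow_pickle=True).item();s=r.read_state()
yaw=np.radians(5.0);ux=np.array([np.cos(yaw),np.sin(yaw)]);uy=np.array([-ux[1],ux[0]])
def f(pts,z):
    w=at_z(p,np.array(pts)/3.15+[180,50],z)[:,:2];return w
o=np.array([.514,-.086])
for n,pts,z in(("cass L,R,T,B",[(173,200),(443,200),(308,160),(308,240)],.017),("cwall L R T B",[(93,60),(523,60),(308,44),(308,77)],.022),
  ("fwall L R in out",[(112,318),(507,318),(308,313),(308,327)],.022),("base corners",[(60,327),(565,327)],.012),("base sides@clip",[(45,130),(577,130)],.012),("clip plates out",[(42,200),(575,200)],.012)):
    w=f(pts,z)-o;print(n,(np.c_[w@ux,w@uy]*1000).round(1).tolist())
# yaw cue: left/right ends of long horizontal edges
for a,b,z in(((112,313),(500,313),.022),((93,77),(523,77),.022),((180,240),(435,240),.017),((180,160),(435,160),.017)):
    w=f([a,b],z);d=w[1]-w[0];print("yaw",np.degrees(np.arctan2(d[1],d[0])))
Rt=R.from_quat(s["tcp_rot"]);print("tool",s["ee_pos"],np.degrees(np.arctan2(*Rt.apply([0,1,0])[1::-1])))
# held cover: top far edge row 541 (crop), body top z = tcp-0.015
w=f([(30,541),(590,541),(308,541),(308,522)],s["ee_pos"][2]-.0155)
w3=np.c_[w,np.full(4,s["ee_pos"][2]-.0155)];print("cover edge in tool",Rt.inv().apply(w3-s["ee_pos"])*1000)
E
```

```text
cass L,R,T,B [[-33.8, 0.1], [35.4, 0.2], [0.8, 9.9], [0.8, -9.9]]
cwall L R T B [[-51.2, 32.8], [52.6, 33.0], [0.7, 36.4], [0.7, 29.1]]
fwall L R in out [[-50.4, -29.4], [52.8, -29.2], [0.8, -28.0], [0.8, -31.6]]
base corners [[-66.5, -33.5], [70.7, -33.2]]
base sides@clip [[-66.5, 16.9], [69.5, 17.2]]
clip plates out [[-68.7, -0.3], [70.5, -0.0]]
yaw 5.096892242128393
yaw 5.094443890365242
yaw 5.096016655239331
yaw 5.0952894733791245
tool [ 0.5203 -0.1552  0.16  ] 5.053363230192062
cover edge in tool [[ 26.1708 -41.8556  15.5005]
 [ 26.2391  43.4715  15.5022]
 [ 26.201    0.5059  15.5014]
 [ 29.2929   0.5021  15.5015]]
```

The measurements agree: seat of the open bay at about (0.515, -0.0857), yaw 5.1°, cover about 0.7 mm off the TCP. Now I bring it over and lower to just above the clips.

```bash
cat >> h.py <<'E'
Y=np.radians(5.1);UX=np.array([np.cos(Y),np.sin(Y)]);UY=np.array([-UX[1],UX[0]])
T=np.array([.514,-.086])+.0003*UX-.0005*UY
def st(n=""):
    s=r.read_state();print(n,"t",round(s["time_s"],2),"ee",s["ee_pos"],"F",s["wrist_force"],"M",s["torque"],"gap",round(s["finger_gap"]*85,1),"tilt",R.from_quat(s["tcp_rot"]).apply([0,0,1])[:2]);return s
E
python3 - <<'E'
from h import *
r.line_to([*T,.10],feed=.12,frame=down(Y));r.wait(.2);st("above")
print(r.line_to([*T,.056],feed=.05,until_force=4));r.wait(.2);st("pre")
p=r.get_image("wrist");save(p,"w6.png",f=1.2)
E
```

```text
above t 11.88 ee [ 0.5149 -0.0874  0.1007] F [ 0.7617 -0.097  -0.5369] M [-0.0106 -0.0202  0.0125] gap 10.6 tilt [ 0.0015 -0.0003]
False
pre t 13.12 ee [ 0.5147 -0.0865  0.0564] F [ 0.7755 -0.1383 -0.6279] M [ 0.0423 -0.008   0.0039] gap 10.3 tilt [0.0008 0.0001]
```

View pics/w6.png

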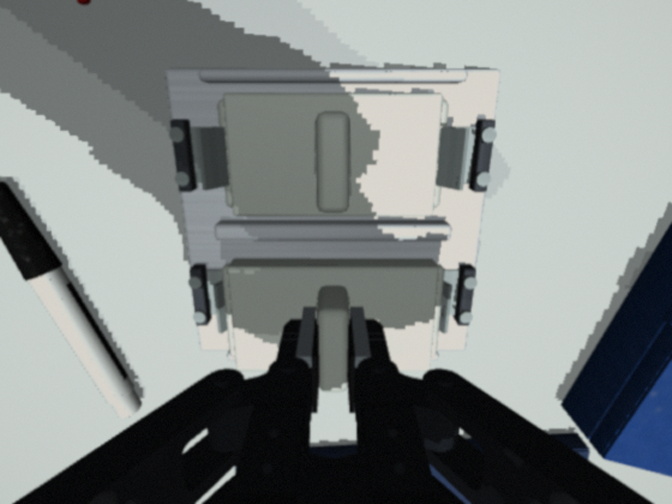

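The cover hangs level between the clips: its edges are at columns 227 and 441, and the clip plates at 207 and 458, so it is centred in x. I check the y gap to the centre wall, then press.

```bash
python3 - <<'E'
from h import *
p=r.get_image("wrist");s=r.read_state()
a=at_z(p,np.array([(333,239)])/1.2,.022)[0,:2]@UY; b=at_z(p,np.array([(333,267)])/1.2,s["ee_pos"][2]-.0155)[0,:2]@UY
gap=(a-b)*1000;print("gap mm (want 4)",gap)
off=np.clip(gap-4,-1.5,1.5)/1000 if abs(gap-4)>1.5 else 0
P=T+UY*off
r.line_to([*P,.054],feed=.03)
for z in np.arange(.052,.0425,-.0015):
    h=r.line_to([*P,z],feed=.03,until_force=30);s=st(f"{z:.4f} {h}")
    if h: break
E
```

```text
gap mm (want 4) 5.808137196876367
0.0520 False t 13.72 ee [ 0.5144 -0.085   0.052 ] F [-0.34    0.3039 -0.5413] M [0.0287 0.0273 0.0098] gap 10.4 tilt [ 0.0003 -0.0001]
0.0505 False t 13.97 ee [ 0.5144 -0.0851  0.0506] F [-0.1436  0.0952  0.6273] M [-0.0639 -0.0673 -0.0004] gap 10.6 tilt [ 0.0004 -0.0001]
0.0490 False t 14.22 ee [ 0.5146 -0.0851  0.0493] F [0.3108 0.4089 3.6517] M [ 0.0017 -0.007   0.0045] gap 10.5 tilt [ 0.0008 -0.0001]
0.0475 False t 14.47 ee [ 0.5148 -0.0852  0.0481] F [-0.207  -0.1823  5.7511] M [ 0.003   0.053  -0.0071] gap 10.3 tilt [0.0011 0.    ]
0.0460 False t 14.72 ee [ 0.5151 -0.0852  0.0469] F [-1.4076 -0.5123  7.6673] M [-0.0148  0.1665 -0.0121] gap 10.5 tilt [0.0016 0.0002]
0.0445 False t 14.97 ee [ 0.5146 -0.0853  0.0449] F [ 0.0757 -0.7096  3.0656] M [-0.1097  0.0045  0.0065] gap 10.6 tilt [ 0.0009 -0.0002]
0.0430 False t 15.22 ee [ 0.5139 -0.0849  0.0423] F [ 1.3157 -1.0841 -3.049 ] M [-0.1848 -0.3204  0.0307] gap 10.6 tilt [-0.0004 -0.0005]
```

The force rose to about 8 N and then dropped at an edge height of about 5 mm, so the beads are past the humps. Now on to the floor.

```bash
python3 - <<'E'
from h import *
s=st();P=T+UY*.0015
z=.0425
while z>.034:
    z-=.0005
    r.line_to([*P,z],feed=.02,until_force=15);s=st(f"{z:.4f}")
    if s["wrist_force"][2]>8: break
r.wait(.4);st("settled")
E
```

```text
t 15.22 ee [ 0.5139 -0.0849  0.0423] F [ 1.3157 -1.0841 -3.049 ] M [-0.1848 -0.3204  0.0307] gap 10.6 tilt [-0.0004 -0.0005]
0.0420 t 15.47 ee [ 0.5138 -0.0848  0.0414] F [ 1.2768 -0.1804 -5.036 ] M [-0.1334 -0.356   0.0331] gap 10.4 tilt [-0.0009 -0.0001]
0.0415 t 15.72 ee [ 0.5139 -0.0848  0.0413] F [ 1.537  -0.1215 -3.6851] M [ 0.0467 -0.2589  0.0028] gap 10.4 tilt [-0.0006  0.0002]
0.0410 t 15.97 ee [ 0.5141 -0.0848  0.041 ] F [ 1.1119 -0.3537 -3.2203] M [ 0.062  -0.1259  0.002 ] gap 10.5 tilt [-0.0003  0.0003]
0.0405 t 16.22 ee [ 0.5142 -0.0849  0.0406] F [-0.6355  0.9699 -0.8613] M [ 0.0341 -0.1012 -0.0061] gap 10.6 tilt [-0.0001  0.0002]
0.0400 t 16.47 ee [ 0.5142 -0.0851  0.04  ] F [ 0.3519  0.9198 -0.5554] M [-0.025  -0.0114 -0.0016] gap 10.8 tilt [ 0.     -0.0001]
0.0395 t 16.72 ee [ 0.5143 -0.0851  0.0396] F [ 0.1432 -0.4097 -1.0289] M [0.009  0.0446 0.0312] gap 10.2 tilt [ 0.0001 -0.0001]
0.0390 t 16.97 ee [ 0.5143 -0.0852  0.0396] F [-1.1679 -0.6392  4.413 ] M [0.0187 0.3196 0.002 ] gap 10.8 tilt [-0.0001  0.0004]
0.0385 t 17.22 ee [ 0.5143 -0.0851  0.0396] F [-2.7882  0.5263  9.1006] M [0.0837 0.6098 0.0224] gap 10.7 tilt [-0.0004  0.001 ]
settled t 17.62 ee [ 0.5143 -0.0852  0.0396] F [-2.2858  0.6652  9.1977] M [0.0714 0.67   0.0643] gap 10.9 tilt [-0.0003  0.0009]
```

It reached a firm floor at TCP z = 0.0396 (0.0395 predicted), and the push is about 9.8 N net of the cover's weight. A quick look before handing in.

```bash
python3 - <<'E'
from h import *
r.wait(.8);st("steady")
p=r.get_image("wrist");save(p,"w7.png",f=1.2)
for d in r.mark_of("fitted_cover",p)[:3]: print(np.array(d["point"]),d["confidence"])
E
```

```text
steady t 18.42 ee [ 0.5143 -0.0851  0.0396] F [-3.2693  0.8718  9.5392] M [0.0596 0.6657 0.0253] gap 10.6 tilt [-0.0003  0.0009]
[ 0.5064 -0.0213  0.0129] 0.81
```

View pics/w7.png

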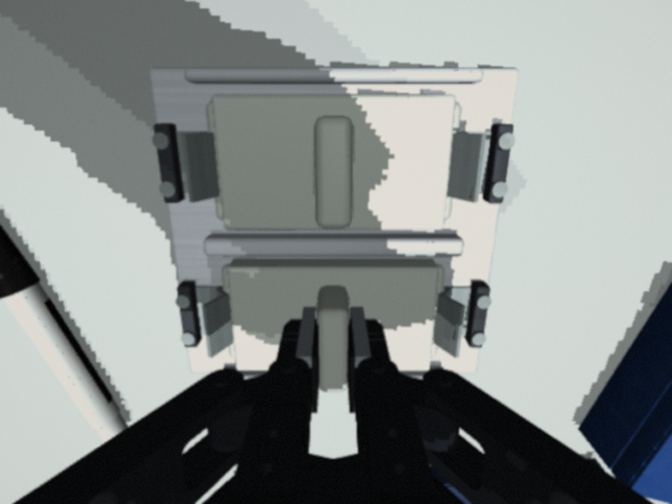

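The cover sits level at (334,315), with both clips closed over its beads at (217,320) and (450,320), and the fitted cover is undisturbed at (334,165). The push holds steady at about 10 N, so I hand in.

```bash
python3 -c "
from workcell import r
print(r.sign_off())"
```

```text
the job is handed in; nothing more can be done
None
```

The loose white cover is snapped into the open bay, fully home on the bay floor, and the arm was still pressing it down with about 10 N when I handed the job in at about 18 s; the fitted cover looked unmoved in the last picture, and the cassette under the cover can't be seen.

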